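Set a grooved rail against the flip stop of a saw jig

ROBOT

A 6-joint arm with a two-finger parallel gripper is mounted at the origin on a cart in front of the work surface, level with it; the furniture and walls round the work are solid. World frame = base frame: x ahead of the robot, y to its left, z up, the work surface at z = 0. Lengths are in m, angles in degrees, forces in N, time in s.
With the tool pointing down it reaches from about 0.325 to 0.775 m from the base axis. Payload 5.5 kg.
Tool frame: the origin (TCP) lies at the centre of the arm's flange, where the gripper is bolted on; the fingertips stand 182 mm ahead of it and the grasp point (between the pads) lies 163 mm ahead of it; z points along the fingers, y is the line along which they close (so a half turn about z gives the same grasp; the last joint's range is limited). The gripper opens to 88 mm and grips with 3 to 60 N. Pads are 20 mm wide; open, the fingers measure 115 mm over their backs; the gripper's body (75 mm by 178 mm) begins 61 mm behind the grasp point.
Start: joints at [-79.108, 5.22, 70.514, -0, 104.267, -3.249], TCP at [0.147, -0.582, 0.405] pointing down, gripper open.
Joint ranges: [-164.24, 164.24], [-49.07, 125.15], [9.68, 141.18], [-86.29, 266.29], [3.28, 154.24], [-151.56, 151.56]. Speed limits (degrees/s): [147.25, 147.25, 172.46, 180, 180, 180].

INTERFACE

Orientations are given as [roll, pitch, yaw] about the fixed x, y, z axes, in that order (R = Rz(yaw) Ry(pitch) Rx(roll)).
In Python, from station import r gives the robot as it stands. The module is installed in compiled form; this text tells all that it offers. Calls block until the motion is done:
- r.reach(position, orientation): joint-space move of the TCP to a pose.
- r.servo_line(position, rotation=None, speed=0.15): straight line of the TCP; rotation=None keeps the orientation; speed is the mean speed in m/s.
- r.move_joints(angles): joint-space move.
- r.let_go() and r.grab(squeeze=None): open the fingers fully, or close them until they stop; squeeze is the grip in N (None keeps the last).
- r.wait(seconds).
- r.inverse_kinematics(position, orientation): joint angles nearest the present ones, or None.
- r.sense(): the state.
- r.snapshot(name): name is "scene" or "side" or "wrist"; returns a dict with "frame" (400x640x3 uint8, red, green, blue), "fx", "fy", "cx", "cy" (pixels), "R" (3x3) and "t" (3): a world point X has camera coordinates R X + t. Camera axes: x right, y down, z forward; pixel columns grow to the right and rows downward; lengths in m; the calibration is good to about 2 mm. A picture is of the moment at which its call begins. There is no depth.
A pose or a line that the arm cannot do raises r.IKError and nothing moves.
- r.hand_in(): hands the job in; it is judged then, once.
The state is a dict: "clock": time; "joints": joint angles; "joint_vel": joint speeds; "joint_torque": joint torques, N m; "tcp_pos": TCP position; "orientation": TCP orientation; "contact_force": force on the tool from outside, world axes, zero at the start; "torque": the same for the moment, N m; "opening": finger opening in m; "gripper_force": force on a finger pad.
Only numpy, scipy, OpenCV 4.12 (cv2) and the standard library are available. Lean on these libraries where they do the work, as an engineer would, in place of code of your own. Each camera call takes 0.05 s, during which the arm holds its last target. There are 200 camera calls.

TASK

Get the grooved rail ready to be sawn to length: flip the outer (left-hand) stop on the fence of the saw jig fully down, tip the rail, which stands on its edge, over towards the fence so that it lies flat with its groove up, and push it fully home, flat along the fence and with its left end against that stop. Do it all by pushing with the fingers, never picking the rail up; leave the inner stop folded back and the pencil and the other things round the jig where they are.

Things in the scene. Friction and masses are not known exactly. Their poses are not given: they have to be found in the camera images.
- saw_jig: saw jig, fixed: plywood base 250 (x) x 520 (y) x 12 mm, a wooden fence along its far side, an aluminium track on the fence's left half. Origin: centre of the base's underside, on the bench; x away from the robot, square to the fence, y left along the fence, z up. Fence: front at x = +75 mm, back at +105 mm, as long as the base, its top 52 mm (track 62 mm) above the bench. Its place and yaw vary
- rail: workpiece, a loose pale wooden rail 60 x 240 x 20 mm, 0.14 to 0.22 kg. Origin at its centre; x across its width, y along it, z out of its grooved face. It starts on its long edge on the base (top edge 72 mm above the bench), about parallel to the fence, its middle 80 to 100 mm in front of it, grooved face to the robot; a light push near the top tips it. Done: z up, centre 22 mm above the bench
- rail_left_end (a point): centre of the rail's left (+y) end face, which goes against the outer stop; 120 mm from the rail's centre. The groove (20 mm wide, 8 mm deep) crosses the face 60 mm from this end
- outer_stop (a joint): flip stop nearer the fence's left end, rad: 0 = down, 2.6 = folded right back over the fence (starts at 2.45 to 2.6). An aluminium arm 20 mm wide, 10 mm thick, 62 mm long on a pin along the fence, 74 mm above the bench. Light hinge: pushed at its end from behind the fence towards the robot (under 2 N) it swings up, passes its balance at about 2.1 rad and drops down by itself
- outer_stop_tip (a point): middle of the rounded end (12 mm thick, 20 mm wide) of the outer stop's arm; moves with it. Folded back it lies about 25 mm behind the fence's back and 105 mm above the bench, with nothing over 30 mm high within 60 mm behind it; the plate on the arm (44 x 57 x 10 mm) then stands up to 155 mm above the bench. A tall black can stands on the bench to the left, 90 mm or more from it
- outer_stop_seat (a point): fixed to the jig: the point on the outer stop's working face (the right side of its plate, stop down) that the centre of the rail's left end shall touch, 22 mm above the bench; axes as the jig's. With the stop down the plate hangs in front of the fence to 5 mm above the base, 9 to 53 mm from the fence. Where along the fence the stop is set varies
- inner_stop (a joint): the second, equal flip stop, on the same track 85 to 175 mm to the right of the outer one; same values; starts folded back (2.45 to 2.6) and stays so
- inner_stop_tip (a point): middle of the rounded end of the inner stop's arm
- pencil: bystander: yellow pencil 171 mm long, lying on the front left part of the jig's base; origin under its middle
- tape_measure: bystander: yellow tape measure 38 x 91 x 69 mm on the bench left of the jig; origin at the centre of its underside
- sanding_block: bystander: cork sanding block 64 x 112 x 31 mm on the bench right of the jig; origin at the centre of its underside
- offcut: bystander: wood block 45 x 110 x 45 mm on the bench right of the jig; origin at the centre of its underside
- fence_face (a point): middle of the lower edge of the fence's front face, on the top of the base (12 mm above the bench); axes as the jig's. A 5 mm saw cut parts the fence 30 mm to the right of it
- oak_piece: bystander: flat piece of oak 60 x 130 x 25 mm lying on the bench behind the fence; origin at the centre of its underside

How it is judged (in metres and radians):
At the end, for the whole second after the job is handed in: The outer stop is down (within 0.06 rad) and the inner one still folded back (above 2.2 rad); the rail lies at rest flat on the base, groove up, along the fence (within 0.02 rad), its far edge within 3 mm of the fence's face and its left end within 3 mm of the outer stop's working face (value of joint outer_stop below 0.06 rad and value of joint inner_stop above 2.2 rad and angle between rail's own z axis and vertical below 0.04 rad and angle between the y axis of rail and the y axis of saw_jig, either way round below 0.02 rad and z of rail in the frame of saw_jig below 0.025 m and x of rail in the frame of saw_jig between 0.042 and 0.048 m and y of rail_left_end in the frame of outer_stop_seat between -0.003 and 0.003 m and linear speed of rail below 0.01 m/s); the robot touches nothing.
It fails at once if the rail is picked up (its centre rises more than 10 mm above where it stood on edge or, once lying flat, more than 15 mm above its place on the base) (height (world z) of rail above 0.052 m or (angle between rail's own z axis and vertical below 0.3 rad and height (world z) of rail above 0.037 m)).
It fails at once if the inner stop is flipped or lifted away from its folded place (below 2.0 rad) (value of joint inner_stop below 2 rad).
It fails at once if the pencil, tape measure, sanding block or a wood block round the jig is moved by more than 30 mm (distance of any of pencil, tape_measure, sanding_block, offcut, oak_piece from where it was at the start of the episode above 0.03 m).
It also fails if it takes over 67 s, if anything falls off the work surface, if the arm or the gripper's body presses on something with over 40 N, if the wrist force passes 120 N, or if a joint passes its speed limit or range.

## Working session

There is one attempt and no reset: what is moved stays moved. The work goes in short steps, each a Python script; the robot and the scene stay as the last script left them, time stands still between calls to the robot, and variables do not carry over. Pictures are saved under pics/ and viewed, at most 10 in all, crops included, and the job is handed in when it is done.

```bash
mkdir -p pics; python3 - <<'E'
from station import r
import cv2,pickle
for n in("scene","side"):
    s=r.snapshot(n); cv2.imwrite(f"pics/{n}0.png",s["frame"][:,:,::-1]); pickle.dump(s,open(n+"0.pkl","wb"))
    print(n,s["fx"],s["cx"],s["cy"],(-s["R"].T@s["t"]).round(3),s["R"].round(3).tolist())
print(r.sense()["clock"],r.sense()["orientation"])
E
```

```text
scene 408.71846054268957 319.2181981988039 205.6676657802882 [-0.251  0.306  1.1  ] [[-0.444, -0.896, 0.004], [-0.679, 0.333, -0.654], [0.585, -0.293, -0.756]]
side 491.6600201463274 328.3071879697608 194.6258191625965 [0.241 0.795 0.899] [[-0.945, -0.327, 0.016], [-0.226, 0.618, -0.753], [0.236, -0.715, -0.658]]
0.1 [-1.79900128e+02 -5.81367316e-03  1.41423578e+01]
```

View pics/scene0.png

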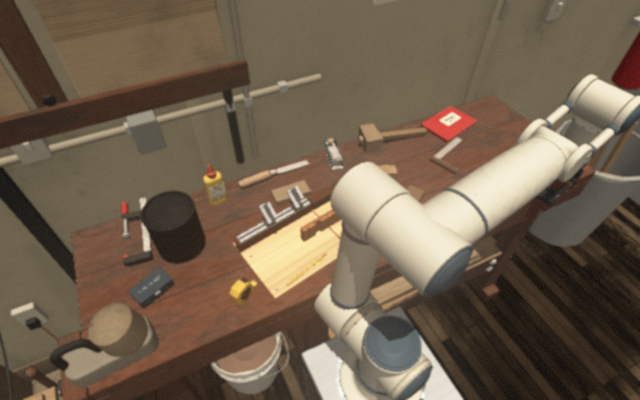

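View pics/side0.png

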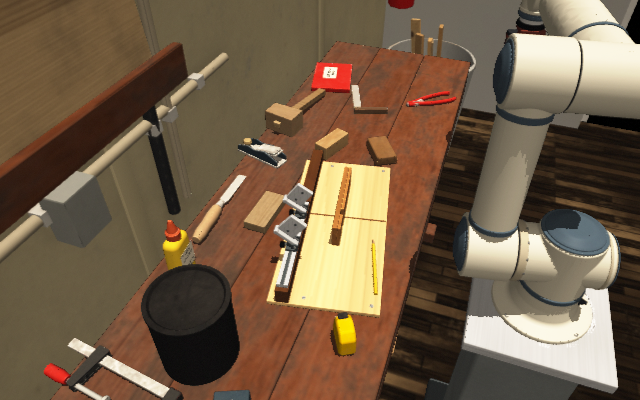

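The side view shows the whole jig: base corners about (333,162), (390,168), (380,314), (268,302), rail at (342,205), outer stop at (290,230), inner stop at (297,197). I'll enlarge that part.

```bash
python3 - <<'E'
import cv2
f=cv2.imread("pics/side0.png")[145:320,250:405]
cv2.imwrite("pics/c0.png",cv2.resize(f,None,fx=3.4,fy=3.4,interpolation=cv2.INTER_CUBIC))
E
```

```text
(no output)
```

View pics/c0.png

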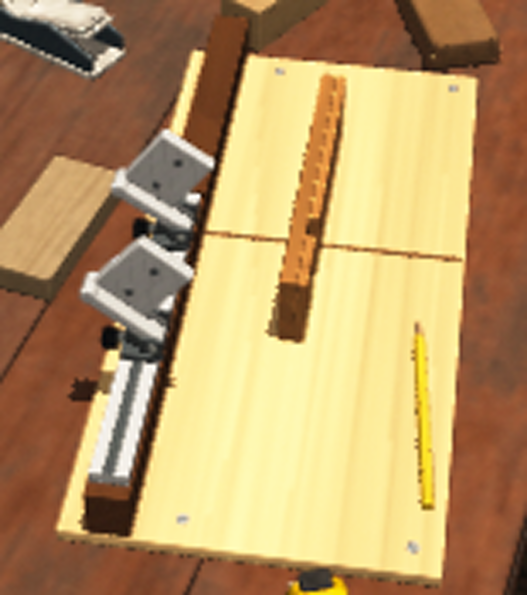

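The enlargement shows both plates standing up (outer one around (140,290) in crop pixels), the rail's left end at (280–310, 283–342), and the kerf from (205,233) to (462,260). I'll fit the jig pose and check it with an overlay.

```bash
cat >geo.py <<'E'
import numpy as np,pickle,cv2
from scipy.optimize import least_squares
def P(s,X): 
    c=np.atleast_2d(X)@s["R"].T+s["t"]; return np.c_[s["fx"]*c[:,0]/c[:,2]+s["cx"],s["fy"]*c[:,1]/c[:,2]+s["cy"]]
def ray(s,uv,z):
    d=s["R"].T@[(uv[0]-s["cx"])/s["fx"],(uv[1]-s["cy"])/s["fy"],1]; o=-s["R"].T@s["t"]
    return o+d*(z-o[2])/d[2]
def T(j,X):
    X=np.atleast_2d(X); c,s=np.cos(j[2]),np.sin(j[2])
    return np.c_[j[0]+c*X[:,0]-s*X[:,1], j[1]+s*X[:,0]+c*X[:,1], X[:,2]]
def inv(j,X):
    X=np.asarray(X)-[j[0],j[1],0]; c,s=np.cos(j[2]),np.sin(j[2])
    return np.array([c*X[0]+s*X[1],-s*X[0]+c*X[1],X[2]])
def stop(y,th):  # plate (left face) + arm outline in jig frame; returns points
    pin=np.array([.076,.074]); R=lambda x,z:(x-.076,z-.074)
    pts=[]
    for x,z in[(.022,.017),(.066,.017),(.066,.074),(.022,.074),(.008,.074)]:
        dx,dz=R(x,z); a=th; 
        pts.append([.076+np.cos(a)*dx-(-np.sin(a))*dz*1, y, .074-np.sin(a)*dx+np.cos(a)*dz])
    return np.array(pts)
E
cat >fit.py <<'E'
from geo import *
s=pickle.load(open("side0.pkl","rb")); U=lambda p:np.array(p)/3.4+[250,145]
X=np.array([[-125,-260,12],[-125,260,12],[125,260,12],[-125,-30,12],[75,-30,12],[75,260,12]])/1e3
uv=U([[478,77],[441,573],[58,530],[462,260],[205,233],[130,535]])
f=lambda j:(P(s,T(j,X))-uv).ravel()
q=least_squares(f,[.55,.1,0]); j=q.x; print(j,np.degrees(j[2]),f(j).reshape(-1,2).round(1).tolist())
np.save("jig.npy",j)
for n,p,z in[("rail L a",(280,283),.072),("L b",(310,285),.072),("R a",(322,76),.072),("R b",(345,78),.072),("Lbot",(272,335),.012),("Lbot",(302,342),.012)]:
    print(n,inv(j,ray(s,U(p),z)).round(4))
im=cv2.imread("pics/side0.png")[145:320,250:405]; im=cv2.resize(im,None,fx=3.4,fy=3.4,interpolation=cv2.INTER_CUBIC)
D=lambda X:((P(s,T(j,X))-[250,145])*3.4).astype(int)
B=np.array([[-125,-260,12],[-125,260,12],[125,260,12],[125,-260,12]])/1e3
cv2.polylines(im,[D(B)],True,(255,0,0),1)
for y,c in[(.06,(0,0,255)),(.08,(0,255,0)),(.10,(255,0,255))]: 
    cv2.polylines(im,[D(stop(y,2.52))],True,c,1)
cv2.imwrite("pics/o0.png",im)
E
python3 fit.py
```

```text
[ 0.50093211 -0.06899468  0.19633931] 11.249414061002316 [[-0.4, -0.5], [0.3, 0.8], [-0.8, -0.7], [0.6, -0.3], [-0.0, -0.5], [0.4, 0.6]]
rail L a [0.0038 0.0765 0.072 ]
L b [-0.0172  0.0753  0.072 ]
R a [ 0.0009 -0.1613  0.072 ]
R b [-0.0177 -0.1616  0.072 ]
Lbot [0.0091 0.0705 0.012 ]
Lbot [-0.0132  0.0741  0.012 ]
```

View pics/o0.png

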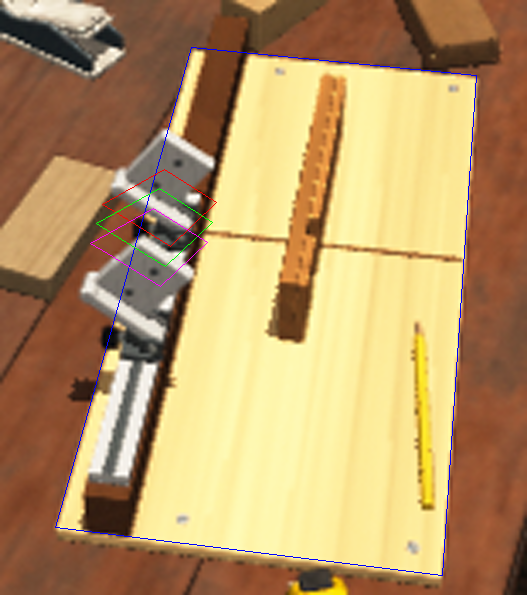

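```bash
cat >fit2.py <<'E'
from geo import *
s=pickle.load(open("side0.pkl","rb")); U=lambda p:np.array(p)/3.4+[250,145]; j=np.load("jig.npy")
for n,uv in[("outer",[[147,246],[191,273],[92,284]]),("inner",[[172,140],[212,165],[122,180]])]:
    g=lambda v:(P(s,T(j,stop(v[0],v[1])[[0,1,3]]))-U(uv)).ravel()
    q=least_squares(g,[.1,2.5]); print(n,q.x,(q.fun*3.4).round(1)); k=stop(*q.x)[4]; print("tip jig",k,"world",T(j,k),"reach",np.hypot(*T(j,k)[0,:2]))
E
python3 fit2.py; python3 - <<'E'
from station import r
import sys; sys.path.insert(0,'.')
from geo import *
j=np.load("jig.npy"); yaw=np.degrees(j[2])
for x,y,z in[(.17,.12,.085),(.1,.12,.085),(-.05,-.05,.06),(-.02,-.2,.03)]:
    p=T(j,[x,y,z+.182])[0]
    for w in(0,90): print((x,y),p.round(3),np.hypot(*p[:2]).round(3),w,[None if q is None else np.round(q,0).tolist() for q in [r.inverse_kinematics(p.tolist(),[180,0,yaw+w]),r.inverse_kinematics(p.tolist(),[180,0,yaw+w-180])]])
E
```

```text
outer [0.13174755 2.54311333] [-5.4 -4.3  6.5  2.   4.6  3.8]
tip jig [0.13218114 0.13174755 0.1123103 ] world [[0.60487234 0.08600759 0.1123103 ]] reach 0.6109565089342612
inner [0.02407738 2.59132869] [-5.9 -3.9  7.5  1.5  4.7  3.9]
tip jig [0.13396228 0.02407738 0.10955803] world [[ 0.62762359 -0.01924648  0.10955803]] reach 0.6279186233827683
(0.17, 0.12) [0.644 0.082 0.267] 0.649 0 [[4.0, 14.0, 75.0, -0.0, 91.0, 83.0], [4.0, 14.0, 75.0, 0.0, 91.0, -97.0]]
(0.17, 0.12) [0.644 0.082 0.267] 0.649 90 [[4.0, 14.0, 75.0, 0.0, 91.0, -7.0], None]
(0.1, 0.12) [0.576 0.068 0.267] 0.58 0 [[3.0, 3.0, 87.0, -0.0, 90.0, 82.0], [3.0, 3.0, 87.0, 0.0, 90.0, -98.0]]
(0.1, 0.12) [0.576 0.068 0.267] 0.58 90 [[3.0, 3.0, 87.0, 0.0, 90.0, -8.0], None]
(-0.05, -0.05) [ 0.462 -0.128  0.242] 0.479 0 [[-20.0, -12.0, 104.0, -0.0, 88.0, 59.0], [-20.0, -12.0, 104.0, 0.0, 88.0, -121.0]]
(-0.05, -0.05) [ 0.462 -0.128  0.242] 0.479 90 [[-20.0, -12.0, 104.0, 0.0, 88.0, -31.0], [-20.0, -12.0, 104.0, -0.0, 88.0, 149.0]]
(-0.02, -0.2) [ 0.52  -0.269  0.212] 0.586 0 [[-31.0, 6.0, 90.0, -0.0, 85.0, 48.0], [-31.0, 6.0, 90.0, 0.0, 85.0, -132.0]]
(-0.02, -0.2) [ 0.52  -0.269  0.212] 0.586 90 [[-31.0, 6.0, 90.0, 0.0, 85.0, -42.0], [-31.0, 6.0, 90.0, -0.0, 85.0, 138.0]]
```

```bash
cat >rb.py <<'E'
from station import r
from geo import *
j=np.load("jig.npy"); YAW=float(np.degrees(j[2]))
def pose(x,y,z,w=0): return T(j,[x,y,z+.182])[0].tolist(),[180,0,YAW+w]   # fingertip point in jig frame
def reach(x,y,z,w=0): r.reach(*pose(x,y,z,w))
def line(x,y,z,w=0,v=.15): r.servo_line(pose(x,y,z,w)[0],None,v)
def F(): 
    f=np.array(r.sense()["contact_force"]); c,s=np.cos(j[2]),np.sin(j[2]); return np.array([c*f[0]+s*f[1],-s*f[0]+c*f[1],f[2]]).round(2)
def pos(): return inv(j,r.sense()["tcp_pos"])-[0,0,.182]
def snap(n,fn):
    s=r.snapshot(n); cv2.imwrite("pics/"+fn+".png",s["frame"][:,:,::-1]); pickle.dump(s,open(fn+".pkl","wb"))
E
python3 - <<'E'
from rb import *
r.grab(5)
reach(.18,.123,.22,90); line(.18,.123,.09,90,.15)
print(r.sense()["clock"],pos(),F(),r.sense()["opening"])
for x in np.arange(.165,.104,-.015):
    line(x,.123,.09,90,.06); print(round(x,3),F())
r.wait(.5); print(F()); snap("side","s1")
line(.12,.123,.20,90); print(r.sense()["clock"])
f=cv2.imread("pics/s1.png")[90:320,200:405]; cv2.imwrite("pics/s1c.png",cv2.resize(f,None,fx=2.6,fy=2.6,interpolation=cv2.INTER_CUBIC))
E
```

```text
5.4083 [0.18026032 0.12292237 0.09153577] [ 0.27  0.26 -0.25] 0.00048756200008753955
0.165 [-0.04  0.21  0.42]
0.15 [ 0.58 -0.34  0.67]
0.135 [5.31 0.5  5.06]
0.12 [ 1.33 -1.02  0.9 ]
0.105 [-0.29  0.18 -1.14]
[ 0.05 -0.42 -1.49]
8.85
```

View pics/s1c.png

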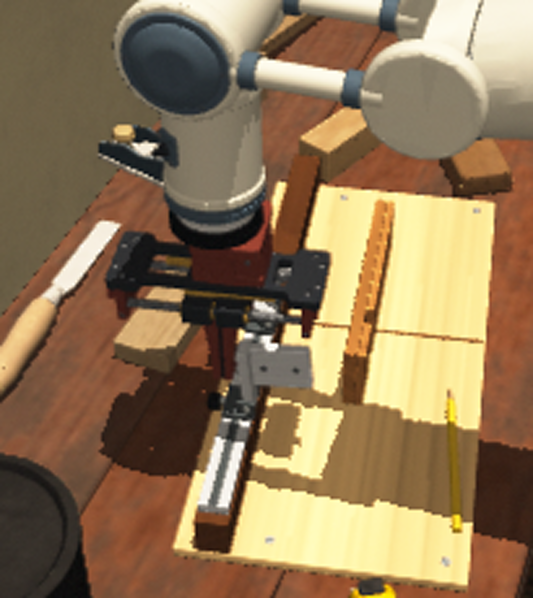

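The picture shows the stop's arm upright at about (243,370) with its plate reaching forward at (283,367), so it is past its balance but not yet down. I'll look again now.

```bash
python3 - <<'E'
from rb import *
r.wait(.3); snap("side","s2"); print(r.sense()["clock"],F())
f=cv2.imread("pics/s2.png")[145:320,230:405]; cv2.imwrite("pics/s2c.png",cv2.resize(f,None,fx=3.4,fy=3.4,interpolation=cv2.INTER_CUBIC))
E
```

```text
9.2 [-0.14  0.02 -0.1 ]
```

View pics/s2c.png

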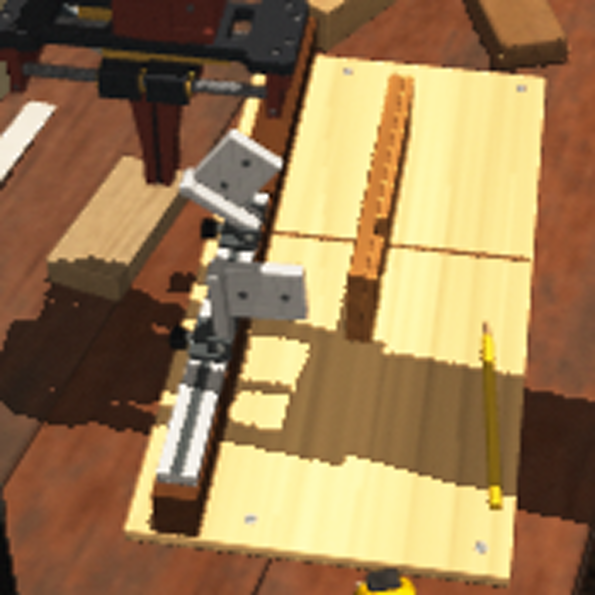

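The stop still stands upright at about (222,300), held by hinge friction. I'll push it further forward from behind.

```bash
python3 - <<'E'
from rb import *
line(.115,.123,.105,90,.2)
for x in np.arange(.095,.02,-.015):
    line(x,.123,.105,90,.1); print(round(x,3),F())
line(.035,.123,.20,90,.25); r.wait(.2); snap("side","s3"); print(r.sense()["clock"],F())
f=cv2.imread("pics/s3.png")[145:320,230:405]; cv2.imwrite("pics/s3c.png",cv2.resize(f,None,fx=3.4,fy=3.4,interpolation=cv2.INTER_CUBIC))
E
```

```text
0.095 [0.09 0.46 0.51]
0.08 [-0.88  0.14 -0.4 ]
0.065 [-0.26 -0.24 -0.19]
0.05 [ 0.41 -0.63 -0.23]
0.035 [-0.27 -0.52  0.06]
12.1583 [-0.59  0.85  0.65]
```

View pics/s3c.png

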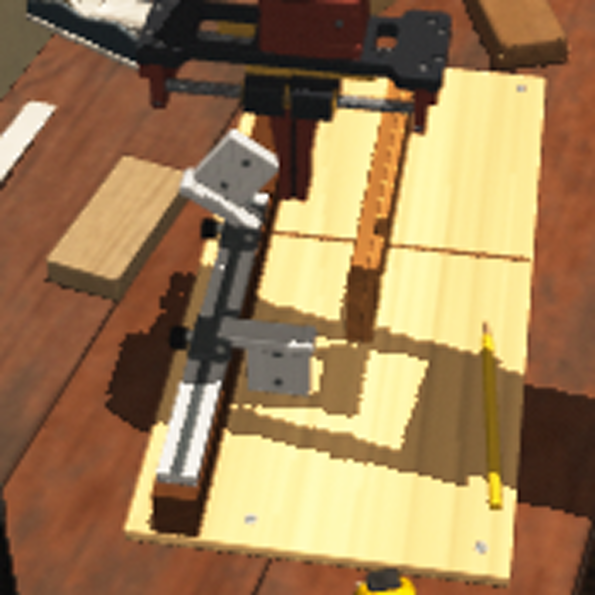

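The stop now lies forward with its plate hanging at (280,370). I'll press lightly on its arm to seat it, then tip the rail with open fingers.

```bash
python3 - <<'E'
from rb import *
s=pickle.load(open("s3.pkl","rb")); print("expected plate, crop px",((P(s,T(j,stop(.1317,0)))-[230,145])*3.4).round().tolist())
line(.03,.123,.095,90,.25)
for z in np.arange(.09,.072,-.003):
    line(.03,.123,z,90,.05); f=F(); print(round(z,3),f)
    if f[2]>3: break
line(.03,.123,.15,90,.25)
r.let_go(); reach(-.07,-.06,.16,0); line(-.055,-.06,.055,0,.2)
print(r.sense()["clock"],r.sense()["opening"])
for x in np.arange(-.04,.011,.01):
    line(x,-.06,.055,0,.06); print(round(x,3),F())
line(-.06,-.06,.055,0,.25); snap("side","s4"); print(r.sense()["clock"],F())
f=cv2.imread("pics/s4.png")[145:320,230:405]; cv2.imwrite("pics/s4c.png",cv2.resize(f,None,fx=3.4,fy=3.4,interpolation=cv2.INTER_CUBIC))
E
```

```text
expected plate, crop px [[310.0, 392.0], [248.0, 385.0], [246.0, 328.0], [311.0, 335.0], [331.0, 338.0]]
0.09 [-0.59  0.05 -0.04]
0.087 [0.2  0.06 0.13]
0.084 [-0.57 -0.01  0.63]
0.081 [-0.3  -0.14  0.35]
0.078 [-2.21  0.05  5.19]
17.5333 0.08790245900879838
-0.04 [-0.41 -0.25 -0.92]
-0.03 [-0.21  0.82 -0.1 ]
-0.02 [-0.45 -0.32 -0.74]
-0.01 [-0.31  0.07  0.64]
0.0 [ 0.07 -0.12  0.1 ]
0.01 [-0.86 -0.24 -0.13]
20.0 [ 0.17 -0.11 -0.35]
```

View pics/s4c.png

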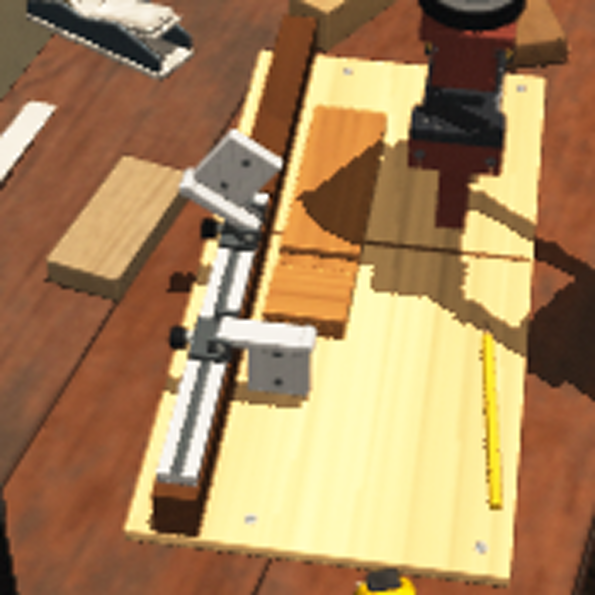

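The stop's plate sits where the closed pose predicts it (lower corner about (310,392)). The rail lies flat, groove up, with its left end at about (300,325) and a small gap to the fence. Next I'll push it home.

```bash
cat >>rb.py <<'E'
def push(d,start,end,fix,z,w,step=.004,v=.06,lim=8):  # d=0 jig x, 1 jig y
    a=start; sg=np.sign(end-start)
    while (end-a)*sg>0:
        a+=sg*step; p=[fix,fix]; p[d]=a; line(*p,z,w,v); f=F()
        if abs(f[d])>lim: break
    print("push",d,round(a,4),pos().round(4),f)
E
python3 - <<'E'
from rb import *
z=.018
line(-.05,-.07,z,0,.2); line(-.015,-.07,z,0,.15)
push(0,-.015,.012,-.07,z,0)
line(-.03,-.07,z,0,.25); line(-.03,-.07,.10,0,.25)
r.grab(5); reach(.045,-.215,.10,90); line(.045,-.215,z,90,.2); line(.045,-.19,z,90,.15)
push(1,-.19,-.118,.045,z,90,.006,.08)
line(.045,-.17,z,90,.25); line(.045,-.19,.10,90,.25)
r.let_go(); reach(-.05,-.04,.10,0); line(-.05,-.04,z,0,.25); line(-.012,-.04,z,0,.2)
push(0,-.012,.014,-.04,z,0,.003)
line(-.08,-.04,z,0,.25); snap("side","s5"); print(r.sense()["clock"],F())
f=cv2.imread("pics/s5.png")[170:290,265:385]; cv2.imwrite("pics/s5c.png",cv2.resize(f,None,fx=4.9,fy=4.9,interpolation=cv2.INTER_CUBIC))
E
```

```text
push 0 0.009 [ 0.0065 -0.0701  0.018 ] [-22.98   3.5   12.97]
push 1 -0.118 [ 0.0445 -0.1223  0.0199] [ -0.63 -21.07  -0.63]
push 0 0.009 [ 0.0066 -0.0401  0.018 ] [-20.21   2.2   13.24]
36.5917 [-0.34  0.65 -0.01]
```

View pics/s5c.png

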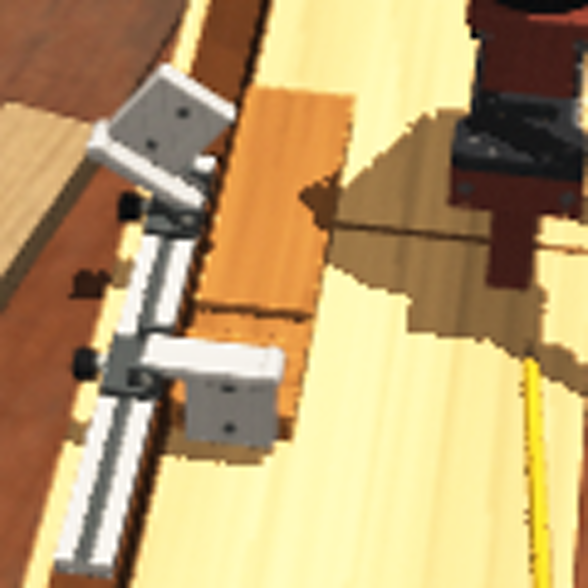

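```bash
python3 - <<'E'
from geo import *
s=pickle.load(open("s5.pkl","rb")); j=np.load("jig.npy"); U=lambda p:np.array(p)/4.9+[265,170]
for n,p,z in[("NR top",(355,95),.032),("NL top",(298,412),.032),("NL bot",(295,440),.012),("FR top",(250,86),.032),("groove near",(308,317),.032),("groove far",(196,301),.032),("plate bot near",(276,448),.017),("plate top near",(282,350),.079)]: print(n,inv(j,ray(s,U(p),z)).round(4))
for th in(0,.06): print(((P(s,T(j,stop(.1317,th)))-[265,170])*4.9).round().tolist())
E
```

```text
NR top [ 0.0137 -0.1128  0.032 ]
NL top [0.0122 0.1242 0.032 ]
NL bot [0.0133 0.1246 0.012 ]
FR top [ 0.0724 -0.1114  0.032 ]
groove near [0.0161 0.0606 0.032 ]
groove far [0.0734 0.0581 0.032 ]
plate bot near [0.0211 0.1354 0.017 ]
plate top near [0.0196 0.1291 0.079 ]
[[275.0, 442.0], [185.0, 432.0], [183.0, 351.0], [276.0, 361.0], [306.0, 364.0]]
[[282.0, 438.0], [192.0, 432.0], [183.0, 350.0], [276.0, 356.0], [306.0, 358.0]]
```

The measured corners agree with a seated rail: left end at y≈0.125 against a working face at ≈0.1255, and near edge parallel to the fence. I'll finish with a gentle tap on the right end to confirm contact with the stop, then compare images.

```bash
python3 - <<'E'
from rb import *
z=.018
line(-.08,-.04,.10,0,.3); r.grab(5); reach(.047,-.18,.10,90); line(.047,-.18,z,90,.25); line(.047,-.13,z,90,.2); print(pos(),F())
push(1,-.13,-.116,.047,z,90,.002,.05,6)
line(.047,-.16,z,90,.2); line(.047,-.17,.12,90,.3); reach(-.1,-.2,.2,90); r.wait(.2)
s=r.snapshot("side"); print(r.sense()["clock"],F())
cv2.imwrite("pics/s6.png",s["frame"][:,:,::-1]); f=cv2.imread("pics/s6.png")[170:290,265:385]; cv2.imwrite("pics/s6c.png",cv2.resize(f,None,fx=4.9,fy=4.9,interpolation=cv2.INTER_CUBIC))
E
```

```text
[ 0.04731585 -0.12953559  0.01926486] [-0.65 -0.91 -0.06]
push 1 -0.122 [ 0.0467 -0.124   0.0187] [ -0.54 -10.26  -1.57]
43.5 [ 0.57 -1.08  0.18]
```

View pics/s6c.png

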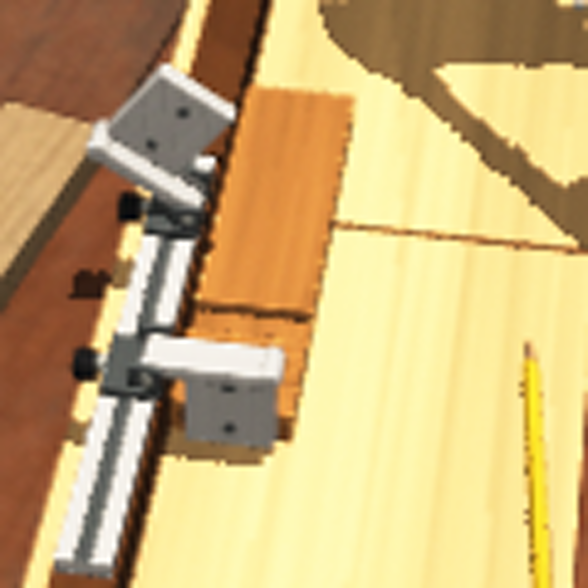

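The rail is in the same place as before the tap (near-right corner (355,95), left end (296,440)). It sits snug to the fence with the stop down, and the arm is clear.

```bash
python3 -c "
from station import r
print(r.hand_in(), r.sense()['clock'])"
```

```text
the job is handed in; nothing more can be done
the job is handed in; nothing more can be done
```

I handed the job in at about 43.5 s of the 67 s allowed; no verdict was returned. In the last picture the outer stop is down, the inner stop is still folded back, and the rail lies flat, groove up, against the fence and the stop.

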